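# Poise an unbound book over the opened comb

## Task

Lock the binding machine's comb opener: press its sprung wing knob down, turn it clockwise to the stop and let it spring back up. Then lift the one unbound book out of the pulp tray, carry it upright without touching the machine or comb, and finish while holding it still about a centimetre above the opened comb's tips, square with the comb and centred on it both ways, so that I can check the holes against the rings. Leave the finished notebooks, carton, pen cup and stapler where they are.

Things in the scene. Friction and masses are not known exactly. Their poses are not given: they have to be found in the camera images.
- machine: white and grey comb-binding machine, fixed, 350 wide (its y) x 250 deep (x). Origin under its middle on the table; x to its back, y along the comb to its left end, z up. Flat deck 100 mm high; the comb is on the deck's front half, the lock knob at its left, 153 mm in y from the comb's middle. Punch lever behind on the right, to 174 mm high, at x 116 to 134, y -190 to -51.
- comb_tips (a point): middle of the row of ten upright ring tips of the opened black plastic comb, at the height of the tips (130 mm above the table). The row runs 129 mm along the machine's y, rings 14.3 mm apart, tips 4 mm thick; axes as the machine's. Everything else within 60 mm of the row is lower than the tips.
- lock_grip (a point): on the axis of the lock knob at gripping height, 38 mm above the deck when up. The black wing is a bar 46 long x 12 wide, from 18 to 50 mm above the deck; the point's x runs along the bar (white mark and the steel tongue below it, 38 mm long, its top 13 mm above the deck, point to +x), z up. It turns and sinks with the knob.
- lock_press (a joint): how far the knob is pressed down, m: 0 up, 0.0065 fully down. A spring pushes it up with about 3 N at the top and 8.5 N fully down. It turns (beyond 0.1 rad of play) only when pressed more than 0.0045; between the two notches it cannot come up.
- lock_turn (a joint): turn of the knob, rad, growing clockwise seen from above: 0 unlocked notch (start), 1.047 (60 degrees) locked notch and stop. It turns lightly (about 0.05 N m) while pressed; when released at the stop it springs up into the locked notch.
- book: the unbound book: sheets between two brown board covers in a white paper band, no wire, 148 long (its y) x 12 thick (x) x 105 mm high (z), 110 to 200 g. It stands upright in one of the tray's three slots, punched long edge down, 60 mm of it above the tray's ribs. Origin in the middle of the punched lower edge. Grip it across its thickness by the top edge; either cover may face either way.
- book_edge (a point): middle of the book's punched lower edge, which is to hover over the comb; same point and axes as book.
- tray: brown moulded pulp tray, fixed, 206 (its x) x 186 (its y) x 50 mm high, with three slots 64 mm apart along its x (at -64, 0, 64 mm), each running along its y, 152 long, 16 wide, with the floor at 8 mm. Origin under its middle, z up.
- pocket_a: finished pocket notebook with a black wire spine on top, 105 x 12 mm and 88 mm high, upright in another slot of the tray; leave alone. Origin in the middle of its underside, y along it.
- pocket_b: another finished pocket notebook, as pocket_a, in the remaining slot; leave alone.
- carton: closed brown carton 200 (its x) x 70 (its y) x 150 mm high standing between the tray and the machine; the book has to pass over or round it. Origin in the middle of its underside.
- pen_cup: dark metal cup with wooden pens, 76 mm across, 140 mm high over the pens, near the carton; leave alone. Origin in the middle of its underside.
- stapler: black desk stapler 40 (its x) x 130 (its y) x 52 mm high on the table; leave alone. Origin in the middle of its underside.
Things that resemble listed ones, but are neither listed nor needed, are in the scene too. What is shaped like the book but green or yellow is not meant.

How it is judged:
On the way, in this order (a step that is already met when the one before it is completed fails the run):
1. the lock knob has been pressed, turned to its locked stop and is up again in its notch (value of joint lock_turn above 0.95 rad and value of joint lock_press below 0.002 m), for 0.2 s.
2. the book is lifted clear of the tray in the fingers (z of book_edge in the frame of tray above 0.055 m and contact force between the fingers and book above 2 N), for 0.1 s.
At the end, for the whole second after the job is handed in: Knob at its locked stop (over 0.95 rad) and up (under 2 mm). Fingers hold the book still, touching no part of the machine: edge 3 to 20 mm above the ring tips, within 5 mm of the row across and 6 mm along it, square within 4 degrees, upright within 4.5 degrees (all of step 1 and x of book_edge in the frame of comb_tips between -0.005 and 0.005 m and y of book_edge in the frame of comb_tips between -0.006 and 0.006 m and z of book_edge in the frame of comb_tips between 0.003 and 0.02 m and angle between the y axis of book and the y axis of machine, either way round below 0.07 rad and angle between book's own z axis and vertical below 0.08 rad and contact force between the fingers and book above 2 N and contact force between book and machine below 0.05 N and linear speed of book below 0.02 m/s and angular speed of book below 0.15 rad/s); the arm keeps its last pose, push and grip.
It fails at once if the knob is forced round without being pressed (between the notches it stands higher than 3 mm below its top position) (value of joint lock_turn between 0.2 and 0.85 rad and value of joint lock_press below 0.003 m).
It fails at once if the book touches the machine or the comb (over 0.5 N) (contact force between book and machine above 0.5 N).
It fails at once if a pocket notebook, the carton, the pen cup or the stapler is moved more than 20 mm (distance of any of pocket_a, pocket_b, carton, pen_cup, stapler from where it was at the start of the episode above 0.02 m).
It fails at once if the carton or the pen cup is tipped over (angle between any of carton, pen_cup's own z axis and vertical above 0.3 rad).
It also fails if it takes over 54 s, if anything falls off the work surface, if the arm or the gripper's body presses on something with over 40 N, if the wrist force passes 120 N, or if a joint passes its speed limit or range.

## Robot

A 7-joint arm with a two-finger parallel gripper is mounted at the origin on the work surface. World frame = base frame: x ahead of the robot, y to its left, z up, the work surface at z = 0. Lengths are in m, angles in rad, forces in N, time in s.
With the tool pointing down it reaches from about 0.425 to 1.025 m from the base axis. Payload 9.4 kg.
Tool frame: the origin (TCP) lies midway between the tips of the shut fingers; the grasp point (between the pads) lies 19 mm behind it; z points along the fingers, y is the direction in which the jaws open and shut (so a half turn about z gives the same grasp; the last joint's range is limited). The gripper opens to 85 mm and grips with 20 to 120 N. Pads are 22 mm wide; open, the fingers measure 114 mm over their backs; the gripper's body (76 mm by 85 mm) begins 54 mm behind the grasp point. The pads swing forward as they close: fully open they stand 13 mm farther back than shut.
Start: joints at [-1.26, 0.599, -0.003, 1.599, 0.002, 0.943, -0.08], TCP at [0.274, 0.671, 0.231] pointing down, gripper open.
Joint ranges: [-2.57, 2.57], [-0.35, 1.97], [-1.29, 1.29], [0.11, 2.56], [-1.05, 4.19], [0.11, 1.86], [-2.63, 2.63]. Speed limits (rad/s): [2.22, 2.22, 3.01, 3.01, 3.14, 3.14, 3.14].

## Interface

Orientations are given as a rotation vector (axis times angle).
In Python, from plant import arm gives the robot as it stands. The module is installed in compiled form; this text tells all that it offers.
- The arm moves only by the tool send_rows, never from a script. Its argument "steps" is text: rows parted by semicolons, each of 6 numbers parted by spaces: the shift along the tool's x, y, z in mm, then the turn, a rotation vector about the tool's x, y, z in rad. In form: tx ty tz rx ry rz; .... A call has 1 to 20 rows; each row is the pose to reach, as a shift and turn from the pose commanded when the call began, along the tool's axes at that moment; what a row does not reach only later rows make up. A row lasts 1/10 s, in which the tool goes at most 50 mm and 8.59 degrees, less where a joint would pass 70% of its speed; a pose out of reach is approached as far as the arm can. A call with a gripper value outside its range is refused whole. "grip" is the opening, from 0 (shut) to 1 (fully open), set as the call begins (left out, the last holds). The fingers move at their own pace and stop on an object; the grip force is fixed at half the most. Time passes only in rows, so rows that repeat a pose let the fingers close. It gives the time, the measured TCP pose, the force and the opening at its end, in the units of the state.
- arm.sense(): the state, without advancing time (a new reading comes with each control period).
- arm.camera(name): name is "scene" or "top" or "wrist"; returns a dict with "frame" (420x560x3 uint8, red, green, blue), "range_z" (420x560 float32, m along the optical axis (not along the pixel's ray), 0 where there is no reading), "fovy" (degrees; the focal length in pixels is half the picture's height over the tangent of half this angle, whatever the lens; pixels are square), "cx", "cy" (the principal point, pixels), "extrinsics" (4x4, takes a point from world to camera coordinates); the wrist camera has in their place "hand_eye" (4x4, takes a point from camera to tool coordinates, whose origin is the TCP and whose axes are the flange's). Camera axes: x right, y down, z forward; pixel columns grow to the right and rows downward; lengths in m; the calibration is good to about 2 mm. A picture is of the moment at which its call begins: read the wrist's pose just before it.
- arm.close_job(): hands the job in, once; it reports no verdict.
The state is a dict: "time": time; "joint_positions": joint angles; "qd": joint speeds; "joint_efforts": joint torques, N m; "ee_pos": TCP position; "ee_rot": TCP orientation; "ft_force": force on the tool from outside, world axes, zero at the start; "torque": the same for the moment, N m; "grip_width": finger opening in m.
Only numpy, scipy, OpenCV 4.12 (cv2) and the standard library are available. Lean on these libraries where they do the work, as an engineer would, in place of code of your own. Each camera call takes 0.05 s, during which the arm holds its last target. There are 200 camera calls.

## Working session

There is one attempt and no reset: what is moved stays moved. The work goes in short steps, Python scripts to look and compute and a tool call to move; the robot and the scene stay as the last step left them, time stands still between calls to the robot, and variables do not carry over. Pictures are saved under pics/ and viewed, on a budget of 10 in all, crops included, one or two more only if the job needs it, and the job is handed in when it is done.

Besides the shell and the picture viewer there is one more tool, called after "Emit:" as a command line: name --argument value ..., lists and objects as JSON in quotes. send_rows: Moves the arm, as the interface text tells. Its arguments: {"type":"object","properties":{"steps":{"type":"string"},"grip":{"type":"number"}},"required":["steps"]}

```bash
mkdir -p pics; cat > h.py <<'E'
import numpy as np, cv2
from scipy.spatial.transform import Rotation as R
from plant import arm
def snap(name,fn=None):
    s=arm.sense(); c=arm.camera(name)
    f=c["frame"].shape[0]/2/np.tan(np.radians(c["fovy"])/2)
    if name=="wrist":
        T=np.eye(4);T[:3,:3]=R.from_rotvec(s["ee_rot"]).as_matrix();T[:3,3]=s["ee_pos"]
        M=T@c["hand_eye"]
    else: M=np.linalg.inv(c["extrinsics"])
    np.savez(f"pics/{fn or name}.npz",rgb=c["frame"],z=c["range_z"],f=f,cx=c["cx"],cy=c["cy"],M=M)
    cv2.imwrite(f"pics/{fn or name}.png",c["frame"][:,:,::-1])
def load(fn): return np.load(f"pics/{fn}.npz")
def cloud(d):
    v,u=np.mgrid[:d["z"].shape[0],:d["z"].shape[1]]
    z=d["z"];P=np.stack([(u-d["cx"])*z/d["f"],(v-d["cy"])*z/d["f"],z],-1)
    W=P@d["M"][:3,:3].T+d["M"][:3,3];W[z==0]=np.nan
    return W
def tool(p):  # world vector -> tool mm
    return R.from_rotvec(arm.sense()["ee_rot"]).as_matrix().T@np.array(p)*1000
E
python3 - <<'E'
from h import *
snap("scene");snap("top")
s=arm.sense();print({k:np.round(v,3) for k,v in s.items()})
print(R.from_rotvec(s["ee_rot"]).as_matrix().round(3))
for n in("scene","top"):
    d=load(n);print(n,d["f"],d["cx"],d["cy"],d["M"].round(3))
a=load("scene")["rgb"]
E
```

```text
{'time': np.float64(0.1), 'joint_positions': array([-1.26 ,  0.6  , -0.003,  1.6  ,  0.002,  0.943, -0.08 ]), 'qd': array([ 0.   , -0.002,  0.001, -0.002, -0.   ,  0.   ,  0.002]), 'joint_efforts': array([ 6.0000e-03, -7.7799e+01,  1.5700e+00, -2.5863e+01,  1.3000e-02,
        5.0000e-03, -0.0000e+00]), 'ee_pos': array([0.274, 0.671, 0.23 ]), 'ee_rot': array([-6.050e-01, -3.083e+00,  2.000e-03]), 'ft_force': array([-0.715, -0.535,  0.439]), 'torque': array([-0.023, -0.   , -0.033]), 'grip_width': np.float64(0.085)}
[[-0.926  0.378 -0.   ]
 [ 0.378  0.926 -0.001]
 [-0.    -0.001 -1.   ]]
scene 503.0948567212913 287.77510164469095 212.42509063215473 [[-6.760e-01  6.260e-01 -3.880e-01  1.031e+00]
 [ 7.370e-01  5.740e-01 -3.570e-01  6.570e-01]
 [-1.000e-03 -5.270e-01 -8.500e-01  1.352e+00]
 [ 0.000e+00  0.000e+00  0.000e+00  1.000e+00]]
top 421.0800232680981 286.3759859537229 206.71287791741398 [[-0.026 -0.987  0.157  0.298]
 [-1.     0.023 -0.018  0.137]
 [ 0.015 -0.158 -0.987  1.017]
 [ 0.     0.     0.     1.   ]]
```

View pics/top.png

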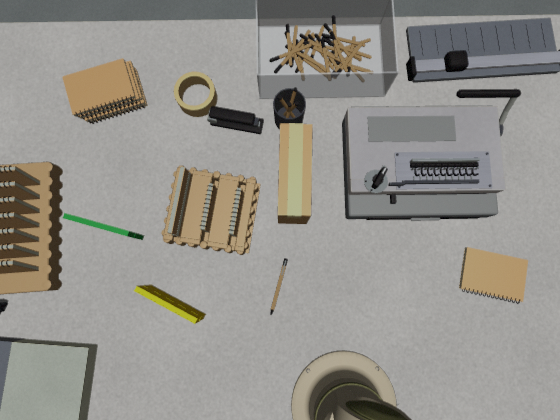

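View pics/scene.png

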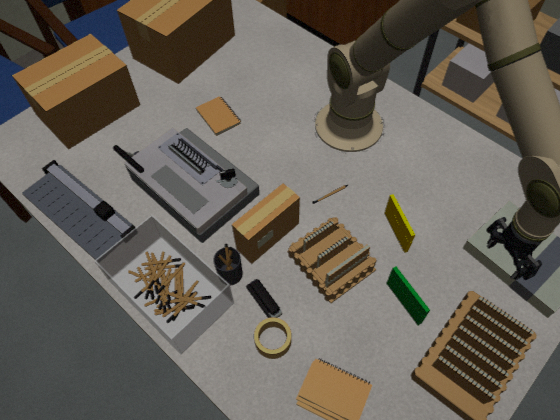

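The top view shows the machine at about (423,160) with its knob at (377,180). The tray is at (212,210), and its left slot at (178,200) holds the book with no wire. The other two slots hold wired notebooks. The carton is at (295,172).

```bash
python3 - <<'E'
from h import *
d=load("top");W=cloud(d);z=W[...,2]
def rect(m,n):
    p=W[m][:,:2]; r=cv2.minAreaRect((p*1000).astype(np.float32)); print(n,m.sum(),"med",np.median(p,0).round(4),"z",np.median(z[m]).round(4),np.round(r[0],1),np.round(r[1],1),round(r[2],1))
def box(u0,u1,v0,v1,a,b):
    m=np.zeros(z.shape,bool);m[v0:v1,u0:u1]=1
    return m&(z>a)&(z<b)
rect(box(335,510,95,225,.092,.108),"deck")
rect(box(405,485,150,190,.118,.14),"tips")
rect(box(360,395,160,198,.135,.16),"knob")
rect(box(265,320,110,230,.14,.16),"carton")
rect(box(160,192,160,250,.09,.13),"book")
rect(box(193,220,160,250,.07,.13),"pa")
rect(box(221,255,160,250,.07,.13),"pb")
rect(box(160,262,160,256,.035,.06),"tray")
rect(box(270,310,80,130,.09,.16),"cup")
rgb=d["rgb"][:,:,::-1]
a=cv2.resize(rgb[130:220,340:520],None,fx=4.4,fy=4.4,interpolation=cv2.INTER_CUBIC)
cv2.imwrite("pics/c1.png",a)
E
```

```text
deck 11799 med [ 0.5803 -0.1919] z 0.0999 [ 572.6 -204.3] [361.6 205.9] 89.4
tips 272 med [ 0.5373 -0.2356] z 0.1215 [ 521.2 -233.3] [149.8  40.7] 88.7
knob 134 med [ 0.4959 -0.079 ] z 0.1483 [496.9 -80. ] [12.  45.6] 59.3
carton 3040 med [0.5154 0.1008] z 0.1496 [518.5 100.5] [ 70.  202.1] 87.1
book 551 med [0.4634 0.359 ] z 0.1111 [464.8 360.4] [ 13.8 147.9] 79.8
pa 337 med [0.4513 0.2965] z 0.0887 [452.5 297.5] [ 15.5 105. ] 79.9
pb 307 med [0.4402 0.2341] z 0.0893 [440.8 234.1] [ 14.7 104.2] 80.7
tray 4608 med [0.4454 0.2849] z 0.0484 [452.6 298.1] [202.2 185.6] 79.6
cup 687 med [0.6727 0.1039] z 0.1046 [672.6 104.3] [138.7  91.1] 0.4
```

View pics/c1.png

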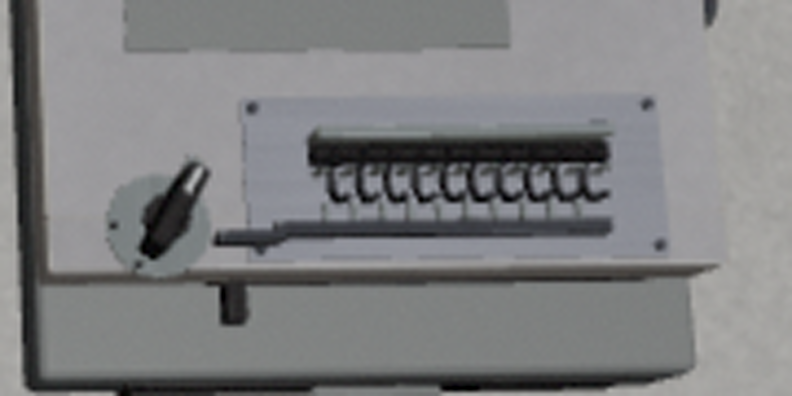

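The crop shows the knob at (175,215), with the white mark pointing to the back right. The comb spans (310..610, 150..200). Depth puts the knob at (0.497,-0.080), the machine yaw near -0.6° and the book at (0.465,0.360). I'll move above the knob and look from close up.

Emit:
send_rows --steps "-490 -611 -50 0 0 0.148;-490 -611 -50 0 0 0.148;-490 -611 -50 0 0 0.148;-490 -611 -50 0 0 0.148;-490 -611 -50 0 0 0.148;-490 -611 -50 0 0 0.148;-490 -611 -50 0 0 0.148;-490 -611 -50 0 0 0.148;-490 -611 -50 0 0 0.148;-490 -611 -50 0 0 0.148;-490 -611 -50 0 0 0.148;-490 -611 -50 0 0 0.148;-490 -611 -50 0 0 0.148;-490 -611 -50 0 0 0.148;-490 -611 -50 0 0 0.148;-490 -611 -50 0 0 0.148;-490 -611 -50 0 0 0.148;-490 -611 -50 0 0 0.148;-490 -611 -50 0 0 0.148;-490 -611 -50 0 0 0.148" --grip 1

```text
time: 2.1
ee_pos: [0.4965, -0.0783, 0.2811]
ee_rot: [-0.828, -3.03, -0.0]
ft_force: [-0.5, 0.0, 0.3]
grip_width: 0.0857
```

```bash
python3 - <<'E'
from h import *
s=arm.sense();print({k:np.round(v,3) for k,v in s.items()})
snap("wrist","w1")
d=load("w1");W=cloud(d);z=W[...,2]
print(R.from_rotvec(s["ee_rot"]).as_matrix().round(3)); print(d["M"].round(3))
E
```

```text
{'time': np.float64(2.1), 'joint_positions': array([-0.133,  0.274,  0.226,  2.051, -0.083,  0.825,  1.178]), 'qd': array([-0.002,  0.   ,  0.005, -0.003,  0.002,  0.   ,  0.002]), 'joint_efforts': array([ 4.4800e-01, -4.6686e+01,  2.6160e+00, -2.3365e+01,  2.2000e-02,
        2.0000e-03, -1.0000e-02]), 'ee_pos': array([ 0.496, -0.078,  0.281]), 'ee_rot': array([-0.828, -3.03 , -0.   ]), 'ft_force': array([-0.486,  0.02 ,  0.301]), 'torque': array([ 0.   , -0.011, -0.036]), 'grip_width': np.float64(0.086)}
[[-0.861  0.509 -0.   ]
 [ 0.509  0.861  0.   ]
 [ 0.001  0.    -1.   ]]
[[ 0.508  0.83   0.233  0.437]
 [ 0.862 -0.489 -0.136 -0.044]
 [ 0.001  0.269 -0.963  0.424]
 [ 0.     0.     0.     1.   ]]
```

View pics/w1.png

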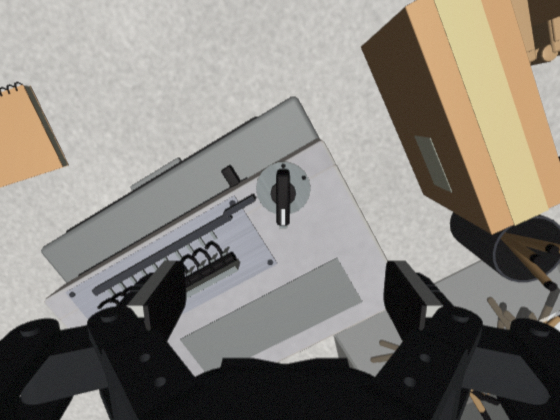

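The wrist view shows the knob at (283,195), with its bar vertical and square to the jaws. The comb runs along (100..240, 250..300) and is partly hidden by a finger. Next I'll measure the knob from depth.

```bash
python3 - <<'E'
from h import *
d=load("w1");W=cloud(d);z=W[...,2]
v,u=np.mgrid[:420,:560]
def rect(m,n):
    p=W[m][:,:2]; r=cv2.minAreaRect((p*1000).astype(np.float32)); print(n,m.sum(),"z",np.median(z[m]).round(4),np.round(r[0],1),np.round(r[1],1),round(r[2],1),r and np.round(p.min(0),3),np.round(p.max(0),3))
w=(u>255)&(u<312)&(v>155)&(v<240)
rect(w&(z>.142)&(z<.158),"knob")
g=(u>70)&(u<250)&(v>225)&(v<310)&(W[...,0]>.4)
rect(g&(z>.105)&(z<.125),"comb low");rect(g&(z>.124)&(z<.134),"tips")
t=g&(z>.124)&(z<.134)
n,l,st,c=cv2.connectedComponentsWithStats(t.astype(np.uint8))
for i in range(1,n): print(st[i],W[l==i].mean(0).round(4))
# front edge of deck
m=(z>.096)&(z<.104)&(v<330); P=W[m]
ys=np.arange(-.33,-.05,.01);e=[(y,np.percentile(P[abs(P[:,1]-y)<.003][:,0],1)) for y in ys if (abs(P[:,1]-y)<.003).sum()>20]
e=np.array(e);k=np.polyfit(e[:,0],e[:,1],1);print("front edge slope deg",np.degrees(np.arctan(k[0])),k,np.abs(e[:,1]-np.polyval(k,e[:,0])).max())
print("ground check",np.nanmedian(z[0:60,100:250]))
E
```

```text
knob 723 z 0.1499 [496.2 -80.1] [11.3 45.2] 59.5 [ 0.475 -0.096] [ 0.517 -0.065]
comb low 3174 z 0.1114 [ 514.2 -231.4] [154.3  54.5] 89.3 [ 0.486 -0.308] [ 0.542 -0.154]
tips 149 z 0.1283 [ 520.5 -233.2] [132.6  39. ] 89.4 [ 0.501 -0.299] [ 0.54  -0.167]
[205 244   5   5  20] [ 0.5036 -0.168   0.1286]
[192 250   5   6  23] [ 0.5033 -0.1825  0.1284]
[180 257   6   6  18] [ 0.5031 -0.1962  0.127 ]
[214 279   1   1   1] [ 0.5373 -0.1835  0.124 ]
[213 283   1   1   1] [ 0.5404 -0.1868  0.124 ]
[132 284   3   3   4] [ 0.5012 -0.2544  0.127 ]
[120 289   7   7  27] [ 0.5025 -0.2678  0.1278]
[109 297   6   6  26] [ 0.5025 -0.282   0.1282]
[ 97 302   7   7  29] [ 0.5023 -0.2966  0.1276]
front edge slope deg 0.6647273921637543 [0.0116022  0.47558833] 0.0033054969376761223
ground check 5.05432311401488e-05
```

Tips row: middle about (0.503,-0.2323), yaw -0.6°, and it lies 152 mm from the knob (given as 153). I'll descend onto the knob, with TCP height about 0.119.

Emit:
send_rows --steps "-0.7 -1.7 40 0 0 0;-0.7 -1.7 80 0 0 0;-0.7 -1.7 115 0 0 0;-0.7 -1.7 140 0 0 0;-0.7 -1.7 155 0 0 0;-0.7 -1.7 162 0 0 0;-0.7 -1.7 162 0 0 0;-0.7 -1.7 162 0 0 0"

```text
time: 2.95
ee_pos: [0.4968, -0.0813, 0.1199]
ee_rot: [0.83, 3.029, 0.0]
ft_force: [-1.0, -0.0, 0.0]
grip_width: 0.0853
```

Emit:
send_rows --steps "0 0 0 0 0 0;0 0 0 0 0 0;0 0 0 0 0 0;0 0 0 0 0 0;0 0 0 0 0 0;0 0 0 0 0 0;0 0 0 0 0 0;0 0 0 0 0 0;0 0 0 0 0 0;0 0 0 0 0 0" --grip 0

```text
time: 3.95
ee_pos: [0.497, -0.0809, 0.1194]
ee_rot: [0.83, 3.029, 0.001]
ft_force: [1.0, 5.8, 2.6]
grip_width: 0.0113
```

Emit:
send_rows --steps "0 0 2 0 0 0;0 0 4 0 0 0;0 0 6 0 0 0;0 0 7 0 0 0;0 0 7 0 0 0;0 0 7 0 0 0"

```text
time: 4.55
ee_pos: [0.4971, -0.0809, 0.1132]
ee_rot: [0.83, 3.029, 0.002]
ft_force: [-0.9, 4.6, 14.9]
grip_width: 0.0116
```

Emit:
send_rows --steps "0 0 0.5 0 0 0.1;0 0 0.5 0 0 0.2;0 0 0.5 0 0 0.3;0 0 0.5 0 0 0.4;0 0 0.5 0 0 0.5;0 0 0.5 0 0 0.6;0 0 0.5 0 0 0.7;0 0 0.5 0 0 0.8;0 0 0.5 0 0 0.9;0 0 0.5 0 0 1.0;0 0 0.5 0 0 1.05;0 0 0.5 0 0 1.07;0 0 0.5 0 0 1.07;0 0 0.5 0 0 1.07"

```text
time: 5.95
ee_pos: [0.4972, -0.0806, 0.1131]
ee_rot: [-2.258, -2.184, -0.004]
ft_force: [-1.0, 6.2, 23.1]
grip_width: 0.0111
```

```bash
python3 - <<'E'
from h import *
s=arm.sense();print(s["torque"],s["ft_force"],s["ee_pos"]);m=R.from_rotvec(s["ee_rot"]).as_matrix();print(np.degrees(np.arctan2(m[1,1],m[0,1])),s["joint_positions"])
E
```

```text
[1.50288099 0.47332579 0.38637386] [-1.01275733  6.21493879 23.13492017] [ 0.49720608 -0.08059563  0.1130964 ]
-1.898563738051709 [-0.25186903  0.56202918  0.43653472  2.22491612 -0.54354936  0.45514828
  0.58794527]
```

Emit:
send_rows --steps "0 0 -2 0 0 0;0 0 -4 0 0 0;0 0 -6 0 0 0;0 0 -7.5 0 0 0;0 0 -7.5 0 0 0;0 0 -7.5 0 0 0"

```text
time: 6.55
ee_pos: [0.4971, -0.0806, 0.1195]
ee_rot: [-2.257, -2.185, -0.002]
ft_force: [2.8, 5.4, 3.0]
grip_width: 0.011
```

Emit:
send_rows --steps "0 0 0 0 0 0;0 0 0 0 0 0;0 0 0 0 0 0;0 0 0 0 0 0;0 0 0 0 0 0;0 0 0 0 0 0;0 0 -40 0 0 0;0 0 -80 0 0 0;0 0 -120 0 0 0;0 0 -160 0 0 0;0 0 -180 0 0 0;0 0 -180 0 0 0" --grip 1

```text
time: 7.75
ee_pos: [0.4977, -0.0819, 0.302]
ee_rot: [2.258, 2.18, 0.007]
ft_force: [0.4, 1.2, -1.0]
grip_width: 0.0852
```

```bash
python3 - <<'E'
from h import *
s=arm.sense();print(s["ee_pos"],s["joint_positions"])
snap("wrist","w2");d=load("w2");W=cloud(d);z=W[...,2]
m=(z>.13)&(z<.158)&(np.hypot(W[...,0]-.4965,W[...,1]+.08)<.035)
print(cv2.minAreaRect((W[m][:,:2]*1000).astype(np.float32)),m.sum(),np.percentile(z[m],[5,50,95]))
t=(z>.124)&(z<.134)&(abs(W[...,0]-.503)<.015)&(W[...,1]<-.14)&(W[...,1]>-.32)
n,l,st,c=cv2.connectedComponentsWithStats(t.astype(np.uint8))
for i in range(1,n):
    if st[i,4]>5: print(st[i],W[l==i].mean(0).round(4))
E
```

```text
[ 0.49768344 -0.08187893  0.30197358] [-0.50191952  0.29635225  0.72364964  2.04361255 -0.25491342  0.88419014
  0.32763679]
((497.1643981933594, -79.82882690429688), (45.488059997558594, 11.967621803283691), 89.57459259033203) 662 [0.14593807 0.14981389 0.15121398]
[291 266   5   6  21] [ 0.5043 -0.168   0.128 ]
[292 279   4   6  19] [ 0.5044 -0.1823  0.1284]
[292 291   4   6  20] [ 0.504  -0.1966  0.1283]
[292 303   4   6  19] [ 0.5037 -0.2108  0.1283]
[292 314   4   6  19] [ 0.5037 -0.2248  0.128 ]
[293 325   4   7  18] [ 0.5037 -0.2393  0.1279]
[293 337   4   6  21] [ 0.5036 -0.2535  0.1282]
[293 348   4   6  22] [ 0.5033 -0.268   0.1278]
[293 358   4   4  12] [ 0.503  -0.2814  0.1267]
```

View pics/w2.png

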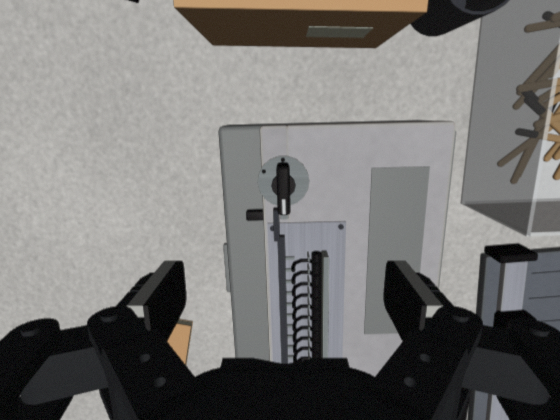

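The knob's bar now lies along the comb at (283,188), turned 60°, with its top at 0.150, so it is up in its locked notch. Now I'll move over the book.

Emit:
send_rows --steps "441 -49 0 0 0 -1.43;441 -49 0 0 0 -1.43;441 -49 0 0 0 -1.43;441 -49 0 0 0 -1.43;441 -49 0 0 0 -1.43;441 -49 0 0 0 -1.43;441 -49 0 0 0 -1.43;441 -49 0 0 0 -1.43;441 -49 0 0 0 -1.43;441 -49 0 0 0 -1.43;441 -49 0 0 0 -1.43;441 -49 0 0 0 -1.43;441 -49 0 0 0 -1.43;441 -49 0 0 0 -1.43;441 -49 0 0 0 -1.43"

```text
time: 9.3
ee_pos: [0.4631, 0.3603, 0.2994]
ee_rot: [0.278, 3.129, 0.0]
ft_force: [-0.7, -0.2, -0.6]
grip_width: 0.0854
```

```bash
python3 - <<'E'
from h import *
s=arm.sense();print(s["ee_pos"],s["joint_positions"]);m=R.from_rotvec(s["ee_rot"]).as_matrix();print(m.round(3),np.degrees(np.arctan2(m[1,1],m[0,1])))
snap("wrist","w3");d=load("w3");W=cloud(d);z=W[...,2]
for n,c,lo,hi in(("book",(.465,.36),.106,.118),("pa",(.452,.297),.08,.1),("pb",(.441,.234),.08,.1)):
    a=np.radians(-10.2);q=W[...,:2]-np.array(c);al=q@[np.cos(a),np.sin(a)];ac=q@[-np.sin(a),np.cos(a)]
    k=(z>lo)&(z<hi)&(abs(al)<.09)&(abs(ac)<.025)
    print(n,cv2.minAreaRect((W[k][:,:2]*1000).astype(np.float32)),k.sum(),np.median(z[k]))
E
```

```text
[0.4630987  0.36029191 0.29943609] [-0.94367351  0.36623774  0.25691102  1.85813065 -0.1136483   0.9311179
  0.75832709]
[[-0.984  0.176  0.   ]
 [ 0.176  0.984  0.   ]
 [-0.     0.    -1.   ]] 79.83867586479121
book ((464.3013916015625, 360.6947021484375), (11.912200927734375, 147.61947631835938), 79.6417007446289) 1784 0.112911759101402
pa ((451.6627197265625, 298.18170166015625), (15.444347381591797, 105.08583068847656), 79.18010711669922) 1259 0.08998459367019968
pb ((440.2174377441406, 235.717041015625), (15.27685546875, 104.75262451171875), 79.53306579589844) 1397 0.08981697979301578
```

View pics/w3.png

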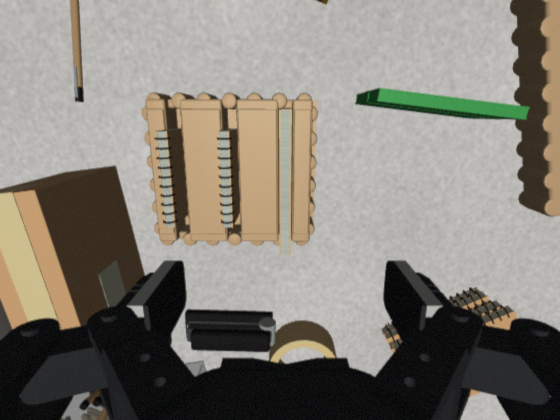

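The wrist view shows the book as the long, plain one at (285,180). The wired notebooks are at (166,180) and (226,180). I'll half-close the jaws so they clear pocket_a and descend.

Emit:
send_rows --steps "-1.1 0.6 40 0 0 0;-1.1 0.6 80 0 0 0;-1.1 0.6 120 0 0 0;-1.1 0.6 150 0 0 0;-1.1 0.6 180 0 0 0;-1.1 0.6 200 0 0 0;-1.1 0.6 215 0 0 0;-1.1 0.6 223 0 0 0;-1.1 0.6 223 0 0 0;-1.1 0.6 223 0 0 0" --grip 0.5

```text
time: 10.35
ee_pos: [0.4645, 0.3614, 0.0768]
ee_rot: [0.276, 3.129, 0.001]
ft_force: [0.8, 0.6, 0.0]
grip_width: 0.0429
```

Emit:
send_rows --steps "0 0 0 0 0 0;0 0 0 0 0 0;0 0 0 0 0 0;0 0 0 0 0 0;0 0 0 0 0 0;0 0 0 0 0 0;0 0 0 0 0 0;0 0 0 0 0 0" --grip 0

```text
time: 11.15
ee_pos: [0.4644, 0.3615, 0.0772]
ee_rot: [0.276, 3.129, 0.001]
ft_force: [-1.1, -0.6, 6.3]
grip_width: 0.0114
```

Emit:
send_rows --steps "0 0 -8 0 0 0;0 0 -20 0 0 0;0 0 -35 0 0 0;0 0 -55 0 0 0;0 0 -75 0 0 0;0 0 -95 0 0 0;0 0 -120 0 0 0;0 0 -145 0 0 0;0 0 -170 0 0 0;0 0 -195 0 0 0;0 0 -210 0 0 0;0 0 -215 0 0 0;0 0 -215 0 0 0;0 0 -215 0 0 0"

```text
time: 12.55
ee_pos: [0.4636, 0.361, 0.2907]
ee_rot: [-0.275, -3.129, 0.001]
ft_force: [-0.1, -0.0, -1.4]
grip_width: 0.0116
```

```bash
cat > bk.py <<'E'
from h import *
import sys
s=arm.sense();print(s["ee_pos"],s["ft_force"],s["grip_width"]);m=R.from_rotvec(s["ee_rot"]).as_matrix();print(np.degrees(np.arctan2(m[1,1],m[0,1])))
n=sys.argv[1]
for c in("wrist","scene","top"):
    snap(c,c[0]+n);d=load(c[0]+n);W=cloud(d);q=(W-s["ee_pos"])@m  # tool coords
    k=(abs(q[...,1])<.03)&(abs(q[...,0])<.1)&(q[...,2]>(.005 if c!="top" else -.03))&(q[...,2]<.085)
    if k.sum()<20: print(c,k.sum());continue
    p=q[k]*1000;print(c,k.sum(),"tool min",np.percentile(p,1,axis=0).round(1),"max",np.percentile(p,99,axis=0).round(1))
    y=p[:,1];g=np.c_[p[:,0],p[:,2],np.ones(len(p))];co=np.linalg.lstsq(g,y,rcond=None)[0];print("  y=",co.round(4),"resid",np.std(y-g@co).round(2))
E
python3 bk.py 4
```

```text
[0.46359451 0.36098411 0.29071236] [-0.12864444 -0.02577935 -1.37403222] 0.011570829020662492
79.93617060946734
wrist 0
scene 367 tool min [-75.3  -5.4   5.5] max [71.5  7.7 69.7]
  y= [ 0.0283 -0.0081  6.2295] resid 2.37
top 820 tool min [-73.5 -12.4 -29.3] max [53.1 -5.1 69.4]
  y= [-1.9000e-03  4.5000e-03 -6.4735e+00] resid 1.18
```

View pics/w4.png

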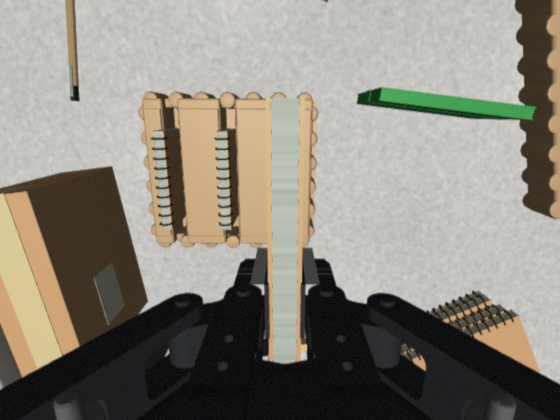

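The book hangs centred in the jaws, with its lower edge about 69 mm beyond the TCP. The wired notebooks are unmoved at (160,180) and (223,180). I'll carry it over with the edge at about 0.22 m.

Emit:
send_rows --steps "-2.9 -11.5 0 0 0 0.028;-8.6 -34.6 0 0 0 0.084;-15.7 -63.5 0 0 0 0.155;-24.3 -98.2 0 0 0 0.239;-32.9 -132.8 0 0 0 0.323;-41.5 -167.4 0 0 0 0.407;-50.1 -202.1 0 0 0 0.492;-58.7 -236.7 0 0 0 0.576;-67.3 -271.4 0 0 0 0.660;-75.8 -306 0 0 0 0.745;-84.4 -340.7 0 0 0 0.829;-93 -375.3 0 0 0 0.913;-101.6 -410 0 0 0 0.998;-110.2 -444.6 0 0 0 1.082;-118.8 -479.2 0 0 0 1.166;-127.4 -513.9 0 0 0 1.25;-134.5 -542.8 0 0 0 1.321;-140.2 -565.9 0 0 0 1.377;-143.1 -577.4 0 0 0 1.405;-143.1 -577.4 0 0 0 1.405"

```text
time: 14.7
ee_pos: [0.5027, -0.2344, 0.2913]
ee_rot: [2.238, 2.205, -0.001]
ft_force: [0.3, 1.0, -2.1]
grip_width: 0.0114
```

Emit:
send_rows --steps "0 0 0 0 0 0;0 0 0 0 0 0;0 0 0 0 0 0"

```text
time: 15.0
ee_pos: [0.5041, -0.231, 0.2913]
ee_rot: [-2.23, -2.212, -0.001]
ft_force: [-1.4, -0.4, -1.5]
grip_width: 0.0113
```

```bash
python3 bk.py 5; python3 - <<'E'
from h import *
s=arm.sense();m=R.from_rotvec(s["ee_rot"]).as_matrix();print(m.round(4))
for n in("w4","w5"):
    d=load(n);z=d["z"];v,u=np.mgrid[:420,:560]
    M=np.linalg.inv(np.r_[np.c_[m,s["ee_pos"]],[[0,0,0,1]]])@load("w5")["M"]
    P=np.stack([(u-d["cx"])*z/d["f"],(v-d["cy"])*z/d["f"],z],-1)@M[:3,:3].T+M[:3,3]
    k=(abs(P[...,2]+.036)<.006)&(abs(P[...,1])<.012)&(z>0)
    p=P[k]*1000;print(n,k.sum(),cv2.minAreaRect(p[:,:2].astype(np.float32)),np.percentile(p,[1,50,99],axis=0).round(1))
    pl=np.linalg.lstsq(np.c_[p[:,:2],np.ones(len(p))],p[:,2],rcond=None)[0];print(pl.round(4))
E
```

```text
[ 0.50414586 -0.2309944   0.2912755 ] [-1.38347215 -0.39684425 -1.52449763] 0.011348643635595573
-0.4564313440240254
wrist 0
scene 414 tool min [-74.1  -6.1   6.3] max [75.4  7.7 71.7]
  y= [-0.0197 -0.0187  5.2168] resid 2.53
top 906 tool min [-52.8 -18.6 -29.4] max [74.2 16.1 68.9]
  y= [ 0.0436  0.0095 -6.7514] resid 4.58
[[ 8.8e-03  1.0e+00  1.0e-04]
 [ 1.0e+00 -8.8e-03  2.0e-04]
 [ 2.0e-04  1.0e-04 -1.0e+00]]
w4 10297 ((25.41504669189453, -1.5466194152832031), (23.719379425048828, 98.0988998413086), 84.10491943359375) [[-20.9  -9.4 -39.8]
 [ 29.1  -0.4 -35.7]
 [ 73.1   9.1 -32.6]]
[ 2.40000e-03 -3.00000e-04 -3.58204e+01]
w5 10303 ((25.574047088623047, -1.515777587890625), (23.663192749023438, 97.66741943359375), 84.07182312011719) [[-21.   -9.5 -39.6]
 [ 29.1  -0.4 -35.7]
 [ 73.1   9.  -32.6]]
[ 2.20000e-03  2.60000e-03 -3.58408e+01]
```

View pics/s5.png

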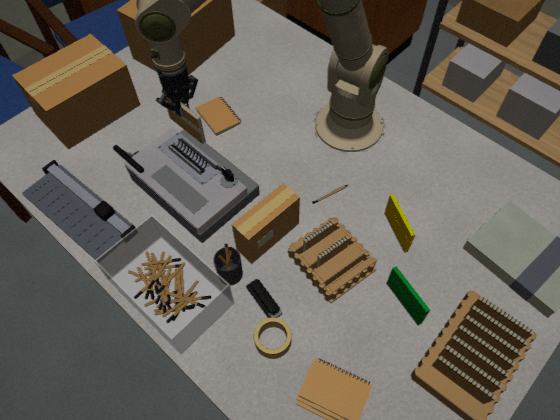

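The scene view shows the book held upright above the comb at about (187,118), with the carton, cup and stapler in place. I'll lower it in stages.

Emit:
send_rows --steps "0 0 10 0 0 0;0 0 25 0 0 0;0 0 40 0 0 0;0 0 50 0 0 0;0 0 58 0 0 0;0 0 64 0 0 0;0 0 68 0 0 0;0 0 70 0 0 0;0 0 70 0 0 0;0 0 70 0 0 0;0 0 70 0 0 0;0 0 70 0 0 0;0 0 70 0 0 0;0 0 70 0 0 0"

```text
time: 16.55
ee_pos: [0.5041, -0.2322, 0.2214]
ee_rot: [2.232, 2.21, 0.0]
ft_force: [0.4, -0.4, -1.3]
grip_width: 0.011
```

```bash
python3 bk.py 6; python3 - <<'E'
from h import *
s=arm.sense();print(s["ee_pos"],s["ee_rot"],np.abs(s["qd"]).max())
d=load("s6")["rgb"][:,:,::-1];e=load("t6")["rgb"][:,:,::-1]
a=cv2.resize(d[80:200,130:270],(700,600),interpolation=cv2.INTER_CUBIC)
cv2.imwrite("pics/c6.png",a)
E
```

```text
[ 0.50409217 -0.23222949  0.2213696 ] [ 0.36527818 -0.3907916  -1.29826909] 0.01100800887434843
-0.5703438258595878
wrist 0
scene 352 tool min [-71.9  -6.3   6.2] max [76.7  7.5 71.1]
  y= [-0.0207 -0.0225  5.3697] resid 2.6
top 612 tool min [-15.9 -12.1 -28.4] max [74.5 16.5 68.8]
  y= [ 0.0379 -0.0159 -5.9229] resid 4.37
[ 0.5040694  -0.23224629  0.22131856] [2.23244126e+00 2.21029424e+00 7.65130862e-05] 0.001977537693911059
```

View pics/c6.png

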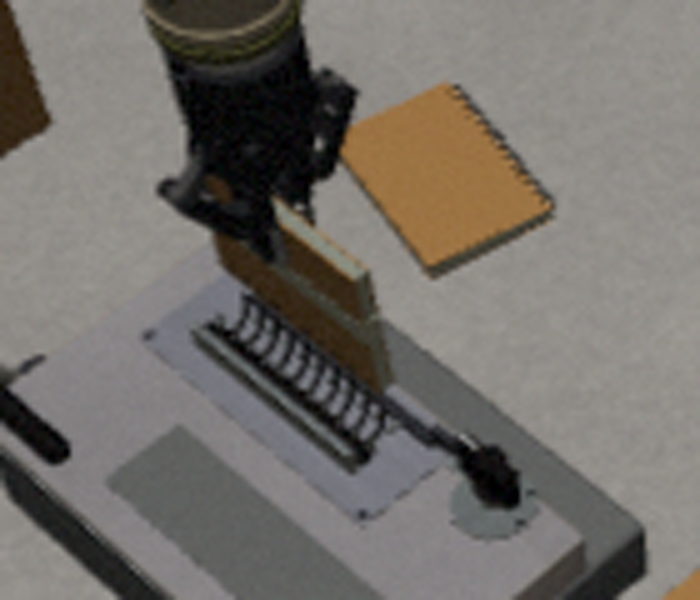

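The enlarged view shows the book upright and parallel to the comb, with clear space below it and the knob up at (490,470). I'll cross-check centring with the fixed cameras, which are independent of the wrist calibration, and then drop the last centimetre.

```bash
python3 - <<'E'
from h import *
for n,b in(("scene","s6"),("top","t6")):
    W=cloud(load(n));z=W[...,2]
    t=(z>.122)&(z<.136)&(abs(W[...,0]-.503)<.012)&(W[...,1]<-.14)&(W[...,1]>-.32)
    p=W[t];print(n,"tips",t.sum(),p.mean(0).round(4),p[:,1].min().round(4),p[:,1].max().round(4))
    W=cloud(load(b));z=W[...,2]
    t=(z>.16)&(z<.215)&(abs(W[...,0]-.504)<.02)&(W[...,1]<-.13)&(W[...,1]>-.33)
    p=W[t];print(b,"book body",t.sum(),p[:,1].min().round(4),p[:,1].max().round(4),"face x med",np.median(p[:,0]).round(4))
    q=p[abs(p[:,0]-np.median(p[:,0]))<.004];print("  x fit vs y,z",np.linalg.lstsq(np.c_[q[:,1:],np.ones(len(q))],q[:,0],rcond=None)[0].round(4))
    t=(z>.14)&(z<.165)&(abs(W[...,0]-.504)<.02)&(W[...,1]<-.14)&(W[...,1]>-.32);print("  lowest z",np.percentile(W[t][:,2],[0,2,10]).round(4))
E
```

```text
scene tips 31 [ 0.5038 -0.2297  0.1263] -0.298 -0.1668
s6 book body 296 -0.3057 -0.154 face x med 0.509
  x fit vs y,z [0.011  0.0049 0.5107]
  lowest z [0.147  0.1497 0.1515]
top tips 50 [ 0.5034 -0.2372  0.1274] -0.2984 -0.1673
t6 book body 312 -0.2506 -0.1574 face x med 0.4984
  x fit vs y,z [ 0.0206 -0.0007  0.5026]
  lowest z [0.1491 0.1506 0.1526]
```

Emit:
send_rows --steps "0 -0.5 3 0 0 0;0 -0.5 6 0 0 0;0 -0.5 9 0 0 0;0 -0.5 10 0 0 0;0 -0.5 10 0 0 0;0 -0.5 10 0 0 0;0 -0.5 10 0 0 0;0 -0.5 10 0 0 0;0 -0.5 10 0 0 0;0 -0.5 10 0 0 0"

```text
time: 17.7
ee_pos: [0.5036, -0.2322, 0.2113]
ee_rot: [2.232, 2.21, 0.0]
ft_force: [0.6, -0.4, -1.7]
grip_width: 0.0113
```

```bash
python3 - <<'E'
from h import *
snap("scene","s7");W=cloud(load("s7"));z=W[...,2]
t=(z>.136)&(z<.165)&(abs(W[...,0]-.504)<.015)&(W[...,1]<-.14)&(W[...,1]>-.32);print("edge z",np.percentile(W[t][:,2],[0,2,10]).round(4))
t=(np.hypot(W[...,0]-.497,W[...,1]+.08)<.03);print("knob top",np.nanpercentile(z[t],[95,99]).round(4),cv2.minAreaRect((W[t&(z>.14)][:,:2]*1000).astype(np.float32)))
s=arm.sense();print(s["ee_pos"],np.abs(s["qd"]).max(),s["ft_force"])
arm.close_job()
E
```

```text
edge z [0.1376 0.1396 0.1435]
knob top [0.15   0.1528] ((498.09405517578125, -77.686279296875), (44.14781188964844, 13.751945495605469), 88.0113296508789)
[ 0.503545   -0.23225049  0.21131852] 0.002308587295381164 [ 0.08419662 -0.46030943 -1.74005613]
the job is handed in; nothing more can be done
```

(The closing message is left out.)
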